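# Feel out the blind bore of a tube insert and hold it bore-up

### The arm

A 6-joint arm with a two-finger parallel gripper is mounted at the origin on a cart in front of the work surface, level with it; the furniture and walls round the work are solid. World frame = base frame: x ahead of the robot, y to its left, z up, the work surface at z = 0. Lengths are in m, angles in rad, forces in N, time in s.
With the tool pointing down it reaches from about 0.35 to 0.775 m from the base axis. Payload 7.3 kg.
Tool frame: the origin (TCP) lies at the very end of the fingers, on their centre line; the grasp point (between the pads) lies 19 mm behind it; z points along the fingers, x is the direction in which the jaws open and shut, and the axes are right-handed (so a half turn about z gives the same grasp; the last joint's range is limited). The gripper opens to 92 mm and grips with 3 to 60 N. Pads are 19 mm wide; open, the fingers measure 130 mm over their backs; the gripper's body (75 mm by 190 mm) begins 47 mm behind the grasp point.
Start: joints at [-0.146, 0.342, 1.524, -0, 1.275, -0.146], TCP at [0.525, 0, 0.227] pointing down, gripper open.
Joint ranges: [-2.53, 2.53], [-0.77, 2.02], [0.04, 2.7], [-1, 4.14], [0.28, 2.66], [-3.11, 3.11]. Speed limits (rad/s): [2.57, 2.57, 3.14, 3.14, 3.14, 3.14].

### API

Orientations are given as [roll, pitch, yaw] about the fixed x, y, z axes, in that order (R = Rz(yaw) Ry(pitch) Rx(roll)).
In Python, from cell import robot, read_camera, nets gives the robot as it stands. The module is installed in compiled form; this text tells all that it offers.
- The arm moves only by the tool carry_out, never from a script. Its arguments are lists of equal length, an entry for each row: "translation": the shift along the tool's x, y, z in m, a list of three; "turn": the turn, a rotation vector about the tool's x, y, z in rad, a list of three; "gripper": the gripper's target within -1 to 1 (shut at 1, half-way at 0, fully open at -1). A call has 1 to 10 rows; each row shifts and turns the commanded pose from where the row before left it, along the tool's axes as they then stand; what a row does not reach is not made up. A row lasts 1/10 s, in which the tool goes at most 50 mm and 8.59 degrees, less where a joint would pass 70% of its speed; a pose out of reach is approached as far as the arm can. A call with a gripper value outside its range is refused whole. The fingers move at their own pace and stop on an object; "squeeze" is the grip in N (left out, the last holds). Time passes only in rows, so rows that do not move let the fingers close. It gives the time, the measured TCP pose, the force and the opening at its end, in the units of the state.
- robot.observe(): the state, without advancing time (a new reading comes with each control period).
- read_camera(name): name is "scene" or "side" or "wrist"; returns a dict with "img" (400x640x3 uint8, red, green, blue), "fx", "fy", "cx", "cy" (pixels), "world_from_camera" (4x4, takes a point from camera to world coordinates). Camera axes: x right, y down, z forward; pixel columns grow to the right and rows downward; lengths in m; the calibration is good to about 2 mm. A picture is of the moment at which its call begins. There is no depth.
- robot.hand_in(): hands the job in, once; it reports no verdict.
Trained networks look in a picture, given as the dict that the camera call returned (one of the last four; its "shot" number tells which), for a name from the list of things; names that differ only in an ending like _2 or _b are one class to them, and where a whole thing is asked for, a point or a joint stands for the part that bears it (a point fixed in the world has none). Each returns a list of dicts, best first, with "score" (0 to 1); they miss things now and then, are a little off and sometimes report something else, mostly with a low value. They report only what shows in the picture. A call takes as long as a camera call. They do not tell look-alikes from the thing itself.
- nets.regions_of(picture, name): "region" (400x640 bool, what is visible of it) and "pixel" ([column, row] in pixels, amid what is visible of it).
- nets.tip_of(picture, name): "pixel" ([column, row] in pixels: a listed point, or the origin of a listed thing).
The state is a dict: "time": time; "qpos": joint angles; "qvel": joint speeds; "joint_efforts": joint torques, N m; "tool_pos": TCP position; "tool_rot": TCP orientation; "contact_force": force on the tool from outside, world axes, zero at the start; "torque": the same for the moment, N m; "opening": finger opening in m.
Only numpy, scipy, OpenCV 4.12 (cv2) and the standard library are available. Lean on these libraries where they do the work, as an engineer would, in place of code of your own. Each camera call takes 0.05 s, during which the arm holds its last target. There are 200 camera calls.

### The job

Pull the grey tube insert straight up off its sprung parking rail, whose end plates largely hide which of its two ends has the blind bore. Find the bore by feel: slide the insert, gently, over the level feeler pin until the pin touches the bottom of the bore and gives a few millimetres, then draw it off again. Turn the insert so that the bore faces straight up, ready for a tube, and finish while still holding it so in the gripper, well above the worktop (20 cm or so) and clear of the rail and the pin; leave the other things on the worktop where they are.

Things in the scene. Friction and masses are not known exactly. Their poses are not given: they have to be found in the camera images.
- insert_centre (a point): Centre of the tube insert, a grey plastic block, about 0.15 kg: 50 mm along own x, 40 mm along y (grasp across these flat sides), 44 mm along z, on a foot plate 62 x 40 x 6 mm that stands out 6 mm beyond each end. The point is on the bore's axis, 28 mm above the foot's underside, 22 mm below the top. Own x points out of the bore, z up while on its foot. It may be set down and regrasped.
- insert_bore (a point): Centre of the mouth of the insert's blind bore, in the middle of one 40 x 44 mm end face, 25 mm from the insert's centre along own x, which points straight out of the mouth. The bore is round, 18 mm wide, 25 mm deep. The opposite end face is closed.
- rail: Parking rail fixed to the worktop, turned any way: base 150 x 78 x 8 mm, on it an aluminium rail along own x whose top, 16 mm above the worktop, carries the insert's foot (insert and rail share their x). Side lips 3 mm above the rail top. A sprung plate at each end of the insert largely hides its end faces. Origin: centre of the base's underside.
- catch_a (a joint): Outward swing (rad, 0 closed to 0.6) of the sprung steel end plate on the rail's +x end: 36 mm wide, top about 64 mm above the worktop. Its black nose hooks over the insert's foot and gives way when the insert is pulled straight up: both together take about 10 N, and let go within 15 mm of lift.
- catch_b (a joint): The same for the like plate on the rail's -x end.
- feeler_stand: Feeler stand fixed to the worktop: base 85 x 80 x 10 mm, steel post of 14 mm, and on top a level steel pin 8 mm thick with a round end, its axis 120 mm above the worktop, pointing along the stand's own -x (towards the robot). About 60 mm of the pin stands out of an 18 mm wide sleeve on the post. Origin on the worktop, 15 mm beyond the tip (along own +x) below the pin's axis.
- feeler_tip (a point): Tip of the feeler pin, on its axis; own x points from the tip back along the pin to the post. The axis is level, 120 mm above the worktop.
- feeler (a joint): How far the feeler pin is pushed back into its sleeve, 0 (out) to 0.010 m; it is sprung: starts to move at 1.6 N and needs 0.4 N more for each millimetre.
- roll: Roll of blank labels, 52 mm wide, 31 mm high, a bystander; origin under its centre. It stands behind the middle of the work area; the worktop nearer the robot than this roll, between the rail and the feeler stand, is free.
- vial: Small white-capped vial, 26 mm wide, 50 mm high, a bystander; origin under its centre.
- can: Small dark screw-cap container, 26 mm wide, 42 mm high, a bystander; origin under its centre.
- stapler: Small black stapler, 100 x 28 x 36 mm, a bystander; origin under its centre.
- charger: White mains adapter, 34 x 46 x 28 mm, a bystander; origin under its centre.
- small_roll: Roll of blank labels, 45 mm wide, 37 mm high, a bystander; origin under its centre.
- marker: Marker pen, 132 mm long, 17 mm high, a bystander; origin under its centre. Tall fixed equipment (0.34 m high) stands behind the right half of the work area, from x = 0.56 m on; a shelf hangs 0.5 m above the worktop behind x = 0.62 m.
Mind the look-alikes: they are no part of the job. Leave any turquoise look-alike of the rail alone.

How it is judged:
On the way, in this order (a step that is already met when the one before it is completed fails the run):
1. the insert is lifted clear of the rail and its catches (height (world z) of insert_centre above 0.09 m and contact force between insert and rail below 0.1 N), for 0.1 s.
2. the feeler pin is in the bore and pressed back by its bottom (x of feeler_tip in the frame of insert_bore between -0.03 and -0.02 m and y of feeler_tip in the frame of insert_bore between -0.008 and 0.008 m and z of feeler_tip in the frame of insert_bore between -0.008 and 0.008 m and value of joint feeler above 0.001 m), for 0.1 s.
At the end, for the whole second after the job is handed in: The insert is held by the gripper's fingers, at rest, its bore pointing up within 15 degrees (0.26 rad) of vertical, its centre at least 0.15 m above the worktop, off the pin (bore mouth more than 30 mm from the pin's tip) and touching neither rail nor feeler stand (angle between insert_bore's own x axis and vertical below 0.26 rad and height (world z) of insert_centre above 0.15 m and contact force between insert and the fingers above 1 N and contact force between insert and rail below 0.1 N and contact force between insert and feeler_stand below 0.1 N and distance between feeler_tip and insert_bore above 0.03 m and linear speed of insert below 0.03 m/s); the arm keeps its last pose, push and grip.
It fails at once if the insert is pressed on the feeler stand with more than 25 N (contact force between insert and feeler_stand above 25 N).
It fails at once if a bystander is moved by more than 30 mm (distance of any of roll, vial, can, stapler, charger, small_roll, marker from where it was at the start of the episode above 0.03 m).
It also fails if it takes over 59 s, if anything falls off the work surface, if the arm or the gripper's body presses on something with over 40 N, if the wrist force passes 120 N, or if a joint passes its speed limit or range.

## Working session

There is one attempt and no reset: what is moved stays moved. The work goes in short steps, Python scripts to look and compute and a tool call to move; the robot and the scene stay as the last step left them, time stands still between calls to the robot, and variables do not carry over. Pictures are saved under pics/ and viewed, about 8 in all and at most 12, crops included, and the job is handed in when it is done.

Besides the shell and the picture viewer there is one more tool, called after "Emit:" as name(argument=value, ...) on one line, values as JSON. carry_out: Moves the arm, as the interface text tells. Its arguments: {"type":"object","properties":{"translation":{"type":"array","items":{"type":"array","items":{"type":"number"}}},"turn":{"type":"array","items":{"type":"array","items":{"type":"number"}}},"gripper":{"type":"array","items":{"type":"number"}},"squeeze":{"type":"number"}},"required":["translation","turn","gripper"]}

```bash
mkdir -p pics
cat > h.py <<'E'
import numpy as np, cv2
from cell import robot, read_camera, nets
from scipy.spatial.transform import Rotation as R
def ray(p,px):
    T=np.array(p["world_from_camera"]); d=np.array([(px[0]-p["cx"])/p["fx"],(px[1]-p["cy"])/p["fy"],1.])
    return T[:3,3],T[:3,:3]@d
def atz(p,px,z):
    o,d=ray(p,px); return o+d*(z-o[2])/d[2]
def proj(p,X):
    T=np.array(p["world_from_camera"]); c=T[:3,:3].T@(np.array(X)-T[:3,3]); return [p["fx"]*c[0]/c[2]+p["cx"],p["fy"]*c[1]/c[2]+p["cy"]]
def tri(rs):
    A=np.zeros((3,3));b=np.zeros(3)
    for o,d in rs:
        d=d/np.linalg.norm(d);M=np.eye(3)-np.outer(d,d);A+=M;b+=M@o
    return np.linalg.solve(A,b)
def save(p,f,crop=None,s=1):
    im=p["img"][:,:,::-1]
    if crop: im=im[crop[1]:crop[3],crop[0]:crop[2]]
    cv2.imwrite("pics/"+f,cv2.resize(np.ascontiguousarray(im),None,fx=s,fy=s,interpolation=cv2.INTER_CUBIC))
E
python3 - <<'E'
from h import *
np.set_printoptions(precision=3,suppress=True)
print(robot.observe())
ps={}
for c in ["scene","side","wrist"]:
    p=read_camera(c);ps[c]=p;print(c,np.array(p["world_from_camera"]),p["fx"])
    for n in ["insert_centre","insert_bore","rail","feeler_stand","feeler_tip","roll"]:
        print(n,[(np.round(x["pixel"],1).tolist(),round(x["score"],2)) for x in nets.tip_of(p,n)[:3]],[(np.round(x["pixel"],1).tolist(),round(x["score"],2),int(x["region"].sum())) for x in nets.regions_of(p,n)[:3]])
im=np.vstack([ps["scene"]["img"],ps["side"]["img"]])
save(ps["scene"],"a.png",s=1.25); save(ps["side"],"b.png",s=1.25); save(ps["wrist"],"c.png",s=1.25)
E
```

```text
{'time': 0.0, 'qpos': array([-0.146,  0.343,  1.525,  0.   ,  1.275, -0.146]), 'qvel': array([-0.001, -0.001, -0.   , -0.001,  0.   ,  0.   ]), 'joint_efforts': array([  0.001, -43.125, -24.422,   0.072,   0.056,  -0.   ]), 'tool_pos': array([0.525, 0.   , 0.226]), 'tool_rot': array([-3.141,  0.002, -0.   ]), 'contact_force': array([ 0.611, -0.208,  0.721]), 'torque': array([-0.003, -0.012, -0.039]), 'opening': 0.0917035844360658}
scene [[-0.848 -0.37   0.378 -0.143]
 [-0.529  0.584 -0.616  1.061]
 [ 0.007 -0.723 -0.691  1.279]
 [ 0.     0.     0.     1.   ]] 455.83543784819466
insert_centre [([294.0, 266.8], 0.87), ([376.0, 157.3], 0.37)] [([295.5, 268.8], 0.76, 298)]
insert_bore [([289.6, 268.8], 0.64)] [([295.7, 268.7], 0.69, 285)]
rail [([218.4, 338.4], 0.81), ([297.1, 276.2], 0.64)] [([296.5, 278.9], 0.86, 577), ([219.1, 339.8], 0.83, 1194), ([228.7, 294.3], 0.74, 92)]
feeler_stand [([355.9, 196.4], 0.71)] [([346.8, 195.0], 0.84, 277)]
feeler_tip [([359.6, 178.1], 0.58)] [([238.6, 273.1], 0.62, 55)]
roll [([285.1, 212.6], 0.7), ([229.1, 295.2], 0.67), ([236.9, 274.9], 0.6)] [([2
[... 290 characters left out ...]
192.2], 0.44, 117), ([420.3, 233.6], 0.44, 107)]
rail [([266.3, 204.9], 0.76), ([206.6, 178.4], 0.65)] [([264.7, 206.8], 0.81, 354), ([208.7, 176.0], 0.6, 383)]
feeler_stand [([373.8, 234.0], 0.7)] [([378.1, 227.4], 0.64, 421)]
feeler_tip [([379.8, 214.0], 0.52)] []
roll [([337.8, 197.4], 0.66)] [([337.6, 194.9], 0.58, 140), ([421.8, 233.3], 0.46, 102)]
wrist [[ 1.    -0.    -0.001  0.524]
 [-0.001 -0.952 -0.306  0.083]
 [-0.     0.306 -0.952  0.385]
 [ 0.     0.     0.     1.   ]] 311.85354146284305
insert_centre [] []
insert_bore [] []
rail [] []
feeler_stand [([259.9, 306.6], 0.89)] [([288.5, 317.8], 0.76, 1266)]
feeler_tip [] []
roll [([394.3, 155.2], 0.67)] [([403.3, 159.7], 0.6, 1690)]
```

View pics/a.png

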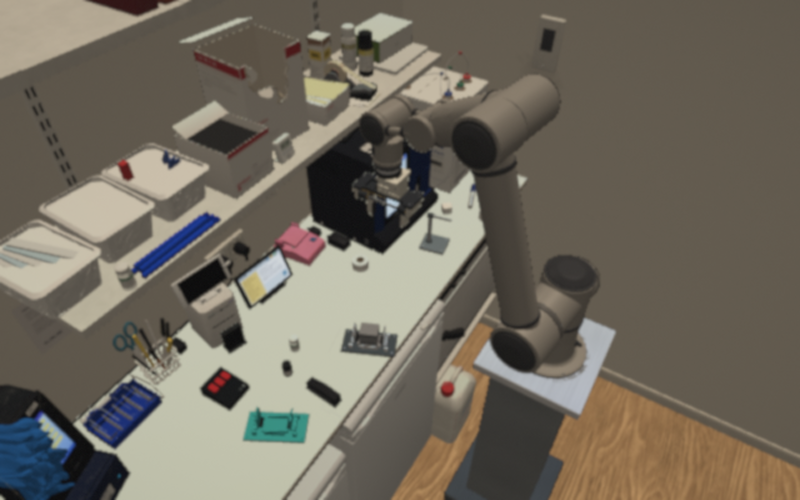

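View pics/b.png

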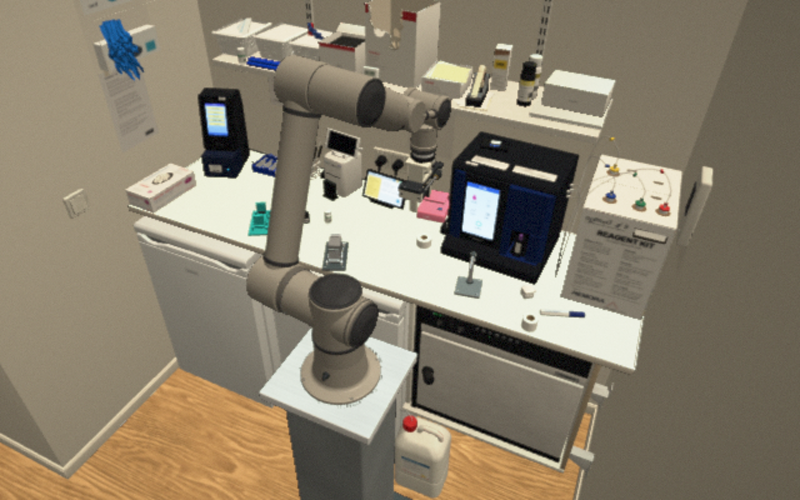

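Run:
```python
from h import *
np.set_printoptions(precision=3,suppress=True)
s=read_camera("scene");d=read_camera("side")
def both(n,a,b): print(n,tri([ray(s,a),ray(d,b)]))
both("ic",[294,266.8],[268.8,196.2]);both("rail",[297.1,276.2],[266.3,204.9]);both("stand",[355.9,196.4],[373.8,234]);both("tip",[359.6,178.1],[379.8,214]);both("roll",[285.1,212.6],[337.8,197.4])
both("turq",[218.4,338.4],[206.6,178.4])
print(atz(s,[297.1,276.2],0),atz(d,[266.3,204.9],0),atz(s,[294,266.8],.044),atz(d,[268.8,196.2],.044))
```

```text
ic [0.429 0.256 0.04 ]
rail [0.414 0.261 0.003]
stand [ 0.433 -0.207  0.008]
tip [ 0.433 -0.218  0.107]
roll [ 0.628  0.018 -0.014]
turq [0.476 0.597 0.005]
[ 0.414  0.259 -0.   ] [0.419 0.263 0.   ] [0.426 0.259 0.044] [0.427 0.253 0.044]
```

The scene view shows the insert on the dark rail at about (297,270) native and the feeler stand at about (350,185). The turquoise look-alike is at (220,340). I'll move above the rail for a close look.

Emit:
carry_out(translation=[[-0.015,-0.037,-0.007],[-0.015,-0.037,-0.007],[-0.015,-0.037,-0.007],[-0.015,-0.037,-0.007],[-0.015,-0.037,-0.007],[-0.015,-0.037,-0.007],[-0.015,-0.037,-0.007],[0,0,0],[0,0,0]], turn=[[0,0,0],[0,0,0],[0,0,0],[0,0,0],[0,0,0],[0,0,0],[0,0,0],[0,0,0],[0,0,0]], gripper=[-1,-1,-1,-1,-1,-1,-1,-1,-1])

```text
time: 2.95
tool_pos: [0.4197, 0.2595, 0.2758]
tool_rot: [3.141, -0.001, 0.002]
contact_force: [-0.7, -0.4, 0.2]
opening: 0.0917
```

Run:
```python
from h import *
np.set_printoptions(precision=3,suppress=True)
p=read_camera("wrist");print(np.array(p["world_from_camera"]),p["cx"],p["cy"])
for n,z in [("insert_centre",.044),("insert_bore",.044),("rail",0),("catch_a",.03),("catch_b",.03)]:
    for x in nets.tip_of(p,n)[:3]: print(n,x["pixel"],round(x["score"],2),atz(p,x["pixel"],z))
r=nets.regions_of(p,"rail")
for x in r[:2]:
    print(x["pixel"],x["score"],x["region"].sum(),cv2.minAreaRect(np.argwhere(x["region"])[:,::-1].astype(np.float32)))
save(p,"c1.png",s=1.25)
```

```text
[[ 1.     0.002  0.     0.419]
 [ 0.002 -0.952 -0.306  0.342]
 [-0.     0.306 -0.952  0.434]
 [ 0.     0.     0.     1.   ]] 323.3607707919595 198.83210565494394
insert_centre [324.1, 170.5] 0.92 [0.42  0.255 0.044]
insert_bore [344.8, 160.2] 0.83 [0.446 0.268 0.044]
rail [325.2, 161.8] 0.55 [0.421 0.257 0.   ]Traceback (most recent call last):
  File "<stdin>", line 5, in <module>
ValueError: it knows: can, charger, feeler_stand, feeler_tip, insert_bore, insert_centre, marker, rail, roll, small_roll, stapler, vial
```

Run:
```python
from h import *
np.set_printoptions(precision=3,suppress=True)
p=read_camera("wrist")
for n in ["rail","insert_centre"]:
  for x in nets.regions_of(p,n)[:2]:
    rc=cv2.minAreaRect(np.argwhere(x["region"])[:,::-1].astype(np.float32))
    print(n,x["pixel"],x["score"],x["region"].sum(),rc,[atz(p,c,.004) for c in cv2.boxPoints(rc)])
print([(x["pixel"],x["score"]) for x in nets.tip_of(p,"insert_bore")])
save(p,"c1.png",crop=[200,60,460,270],s=3)
```

```text
rail [322.5, 145.9] 0.82 4299 ((326.038330078125, 160.60223388671875), (57.60811233520508, 110.97972106933594), 65.87902069091797) [array([0.336, 0.264, 0.004]), array([0.475, 0.324, 0.004]), array([0.51 , 0.253, 0.004]), array([0.366, 0.186, 0.004])]
rail [324.0, 167.2] 0.64 1719 ((326.59796142578125, 168.34536743164062), (39.49696350097656, 46.50286102294922), 66.03751373291016) [array([0.383, 0.26 , 0.004]), array([0.442, 0.286, 0.004]), array([0.465, 0.235, 0.004]), array([0.405, 0.207, 0.004])]
insert_centre [324.7, 167.0] 0.9 1688 ((326.7919921875, 168.1370086669922), (38.407989501953125, 46.778961181640625), 65.3764419555664) [array([0.383, 0.259, 0.004]), array([0.442, 0.285, 0.004]), array([0.465, 0.237, 0.004]), array([0.405, 0.208, 0.004])]
insert_centre [296.2, 176.5] 0.26 409 ((298.0550537109375, 179.8165283203125), (34.81247329711914, 14.629366874694824), 61.69924545288086) [array([0.363, 0.248, 0.004]), array([0.382, 0.258, 0.004]), array([0.404, 0.213, 0.004]), array([0.385, 0.203, 0.004])]
[([345.8, 158.6], 0.69), ([323.4, 170.5], 0.68)]
```

View pics/c1.png

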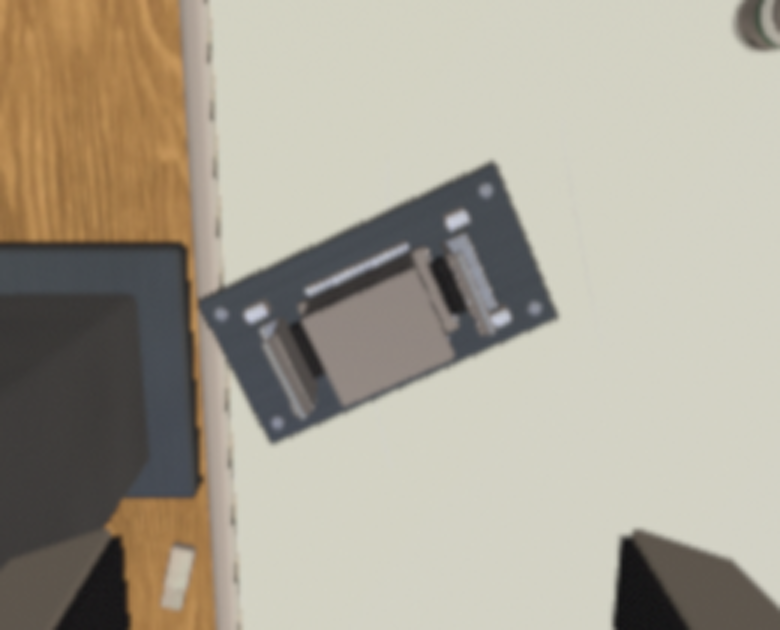

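The crop shows the rail base with its corners at (198,300), (493,160), (557,318) and (273,442). The insert top's corners are at (302,309), (414,262), (454,355) and (343,405). I'll turn those into pose.

Run:
```python
from h import *
np.set_printoptions(precision=4,suppress=True)
p=read_camera("wrist")
for C,z in [([(198,300),(493,160),(557,318),(273,442)],.008),([(302,309),(414,262),(454,355),(343,405)],.066)]:
    P=np.array([atz(p,(c[0]/3+200,c[1]/3+60),z) for c in C])
    print(P,P.mean(0))
    for a,b in [(0,1),(1,2),(3,2),(0,3)]: v=P[b]-P[a];print(np.linalg.norm(v),np.degrees(np.arctan2(v[1],v[0])))
print(robot.observe()["tool_pos"])
```

```text
[[0.3402 0.2606 0.008 ]
 [0.4734 0.3225 0.008 ]
 [0.5056 0.2519 0.008 ]
 [0.3723 0.1914 0.008 ]] [0.4229 0.2566 0.008 ]
0.14684091867865678 24.911726101304662
0.07758515331910527 -65.41821693419159
0.14640343266042458 24.411499431122348
0.07630569307466323 -65.09106198293925
[[0.3922 0.2679 0.066 ]
 [0.4366 0.2865 0.066 ]
 [0.4532 0.249  0.066 ]
 [0.4081 0.2279 0.066 ]] [0.4225 0.2578 0.066 ]
0.04808677503967349 22.731134288932964
0.041046902835922806 -66.09431945847713
0.049773996725787174 25.04126024786463
0.043052121435393075 -68.34076496435989
[0.4203 0.2585 0.2756]
```

Emit:
carry_out(translation=[[0,0,0.005],[0,0,0.005],[0,0,0.005],[0,0,0.005],[0,0,0.005],[0,0,0.005],[0,0,0.005],[0,0,0.005],[0,0,0],[0,0,0]], turn=[[0,0,0.143],[0,0,0.143],[0,0,0.143],[0,0,0.143],[0,0,0.143],[0,0,0.143],[0,0,0.143],[0,0,0.143],[0,0,0],[0,0,0]], gripper=[-1,-1,-1,-1,-1,-1,-1,-1,-1,-1])

```text
time: 4.4
tool_pos: [0.4201, 0.2589, 0.2358]
tool_rot: [-3.142, -0.0, -1.14]
contact_force: [0.0, 0.3, 0.3]
opening: 0.0917
```

Run:
```python
from h import *
np.set_printoptions(precision=4,suppress=True)
p=read_camera("wrist");o=robot.observe();print(o["qpos"],o["tool_pos"],o["tool_rot"],p["fx"])
for n,z in [("insert_centre",.044),("insert_bore",.044),("rail",0)]:
    for x in nets.tip_of(p,n)[:3]: print(n,x["pixel"],round(x["score"],2),atz(p,x["pixel"],z))
c=np.array(proj(p,[.4225,.2575,.05]));a=(c-[130,105]).astype(int).clip(0);print(a)
np.save("crop.npy",a)
save(p,"c2.png",crop=[a[0],a[1],a[0]+260,a[1]+210],s=3)
```

```text
[ 0.397   0.2766  1.5919 -0.0001  1.2726  1.5377] [0.4202 0.259  0.236 ] [-3.1411 -0.0001 -1.1407] 311.85354146284305
insert_centre [325.0, 175.5] 0.89 [0.4191 0.2563 0.044 ]
insert_centre [326.5, 149.2] 0.52 [0.4472 0.2674 0.044 ]
insert_bore [327.2, 150.5] 0.85 [0.4462 0.2661 0.044 ]
[195  68]
```

View pics/c2.png

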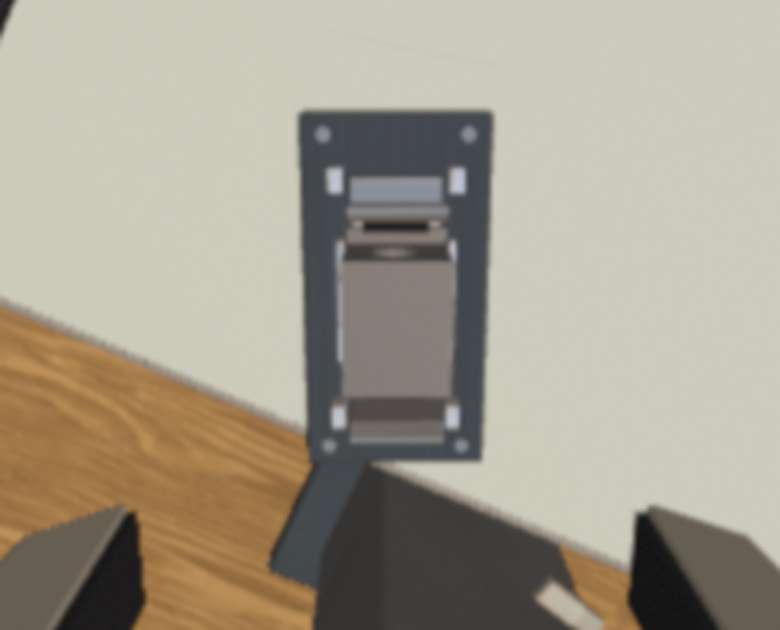

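The view shows the rail upright in the image, so the yaw is right. The insert top spans columns 341–456 and rows 262–397 of the crop, and a pale ellipse at (393,252) hints at a mouth on the far end. I'll compute the residual offset.

Run:
```python
from h import *
np.set_printoptions(precision=4,suppress=True)
p=read_camera("wrist");o=robot.observe();a=np.load("crop.npy")
T=R.from_euler("xyz",o["tool_rot"]).as_matrix()
for C,z in [([(300,112),(492,112),(481,460),(308,460)],.008),([(341,262),(457,262),(453,396),(341,396)],.066)]:
    P=np.array([atz(p,np.array(c)/3+a,z) for c in C]); m=P.mean(0)
    print(m,"tool offset",T.T@(m-o["tool_pos"])); print(((P-o["tool_pos"])@T)[:,:2])
```

```text
[0.4226 0.2555 0.008 ] tool offset [ 0.0043 -0.0006  0.228 ]
[[-0.0336 -0.0746]
 [ 0.0423 -0.0746]
 [ 0.0426  0.0733]
 [-0.0342  0.0733]]
[0.4224 0.2549 0.066 ] tool offset [ 0.0047 -0.0003  0.17  ]
[[-0.0155 -0.0251]
 [ 0.0254 -0.0251]
 [ 0.0251  0.0246]
 [-0.0162  0.0246]]
```

Emit:
carry_out(translation=[[0.0045,0,0.03],[0,0,0.03],[0,0,0.03],[0,0,0.03],[0,0,0.03],[0,0,0.025],[0,0,0.02],[0,0,0.01],[0,0,0.005],[0,0,0]], turn=[[0,0,0],[0,0,0],[0,0,0],[0,0,0],[0,0,0],[0,0,0],[0,0,0],[0,0,0],[0,0,0],[0,0,0]], gripper=[-1,-1,-1,-1,-1,-1,-1,-1,-1,-1])

```text
time: 5.65
tool_pos: [0.4221, 0.255, 0.0258]
tool_rot: [-3.142, -0.0, -1.144]
contact_force: [-0.5, 0.2, 0.1]
opening: 0.0919
```

Emit:
carry_out(translation=[[0,0,0.001],[0,0,0],[0,0,0],[0,0,0],[0,0,0],[0,0,0],[0,0,0],[0,0,0]], turn=[[0,0,0],[0,0,0],[0,0,0],[0,0,0],[0,0,0],[0,0,0],[0,0,0],[0,0,0]], gripper=[-1,1,1,1,1,1,1,1], squeeze=35)

```text
time: 6.45
tool_pos: [0.4219, 0.2549, 0.0247]
tool_rot: [-3.141, -0.0, -1.144]
contact_force: [-0.5, 1.2, 0.1]
opening: 0.0401
```

Gripped at 40 mm opening. Now a straight lift.

Emit:
carry_out(translation=[[0,0,-0.003],[0,0,-0.005],[0,0,-0.005],[0,0,-0.005],[0,0,-0.01],[0,0,-0.02],[0,0,-0.03],[0,0,-0.03],[0,0,-0.03],[0,0,0]], turn=[[0,0,0],[0,0,0],[0,0,0],[0,0,0],[0,0,0],[0,0,0],[0,0,0],[0,0,0],[0,0,0],[0,0,0]], gripper=[1,1,1,1,1,1,1,1,1,1])

```text
time: 7.45
tool_pos: [0.4241, 0.2559, 0.1677]
tool_rot: [-3.132, -0.0, -1.144]
contact_force: [0.9, 0.2, -1.7]
opening: 0.0401
```

Run:
```python
from h import *
np.set_printoptions(precision=4,suppress=True)
p=read_camera("wrist");o=robot.observe();print(o["qpos"],o["tool_pos"],o["opening"],o["contact_force"])
T=R.from_euler("xyz",o["tool_rot"]).as_matrix()
for n in ["insert_centre","insert_bore"]:
    print(n,[(x["pixel"],round(x["score"],2)) for x in nets.tip_of(p,n)])
print(proj(p,o["tool_pos"]-T@[0,0,.019]))
s=read_camera("scene")
print([(x["pixel"],round(x["score"],2)) for x in nets.tip_of(s,"insert_bore")], proj(s,o["tool_pos"]-T@[0,.025,.019]), proj(s,o["tool_pos"]-T@[0,-.025,.019]))
save(p,"c3.png",s=1.25)
```

```text
[ 0.388   0.3441  1.7049 -0.      1.087   1.532 ] [0.4229 0.2554 0.1654] 0.040149901515242996 [-0.506  -0.3347 -2.2143]
insert_centre [([319.7, 268.4], 0.62)]
insert_bore [([321.5, 221.8], 0.66)]
[np.float64(323.1490951983412), np.float64(269.42441456692495)]
[([379.0, 159.1], 0.58)] [np.float64(286.85369465801693), np.float64(238.23653376612683)] [np.float64(302.2071658764874), np.float64(239.88104572248423)]
```

View pics/c3.png

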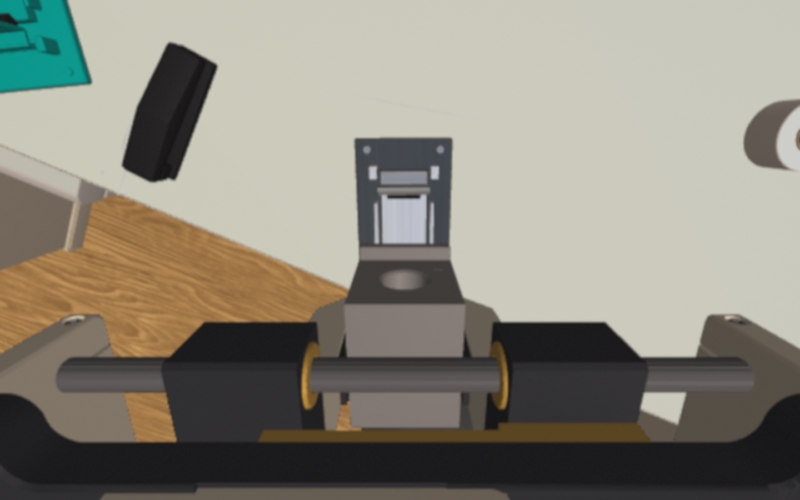

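The wrist view after the lift shows the bore mouth on the camera side, at (403,280) in the picture, i.e. tool −y, so it faced the rail's far end. Next I'll travel toward the feeler pin.

Emit:
carry_out(translation=[[0.036,0.021,-0.0085],[0.036,0.021,-0.0085],[0.036,0.021,-0.0085],[0.036,0.021,-0.0085],[0.036,0.021,-0.0085],[0.036,0.021,-0.0085],[0.036,0.021,-0.0085],[0.036,0.021,-0.0085],[0.036,0.021,-0.0085],[0.036,0.021,-0.0085]], turn=[[0,0,0],[0,0,0],[0,0,0],[0,0,0],[0,0,0],[0,0,0],[0,0,0],[0,0,0],[0,0,0],[0,0,0]], gripper=[1,1,1,1,1,1,1,1,1,1])

```text
time: 8.7
tool_pos: [0.3788, -0.1611, 0.2472]
tool_rot: [3.141, 0.002, -1.144]
contact_force: [1.5, 0.0, -1.1]
opening: 0.0398
```

Emit:
carry_out(translation=[[0,0,0],[0,0,0],[0,0,0],[0,0,0],[0,0,0],[0,0,0],[0,0,0]], turn=[[0,0,0.12],[0,0,0.12],[0,0,0.12],[0,0,0.12],[0,0,0.12],[0,0,0],[0,0,0]], gripper=[1,1,1,1,1,1,1])

```text
time: 9.4
tool_pos: [0.3795, -0.1595, 0.2471]
tool_rot: [3.14, 0.001, -1.741]
contact_force: [0.1, -0.7, -0.8]
opening: 0.0398
```

Run:
```python
from h import *
np.set_printoptions(precision=4,suppress=True)
p=read_camera("wrist");o=robot.observe();print(o["qpos"],o["tool_pos"],o["tool_rot"],o["opening"],o["contact_force"])
for n,z in [("feeler_tip",.12),("feeler_stand",0)]:
    for x in nets.tip_of(p,n): print(n,x["pixel"],round(x["score"],2),atz(p,x["pixel"],z))
save(p,"c4.png",s=1.25)
```

```text
[-0.5847  0.1145  1.7675  0.      1.2608  1.1564] [ 0.3796 -0.1596  0.2472] [ 3.1406  0.0005 -1.7411] 0.03980167176117259 [-0.3778 -0.6353 -1.3356]
feeler_tip [373.2, 138.5] 0.86 [ 0.419  -0.2126  0.12  ]
feeler_stand [354.1, 115.1] 0.83 [ 0.4343 -0.2086  0.    ]
```

View pics/c4.png

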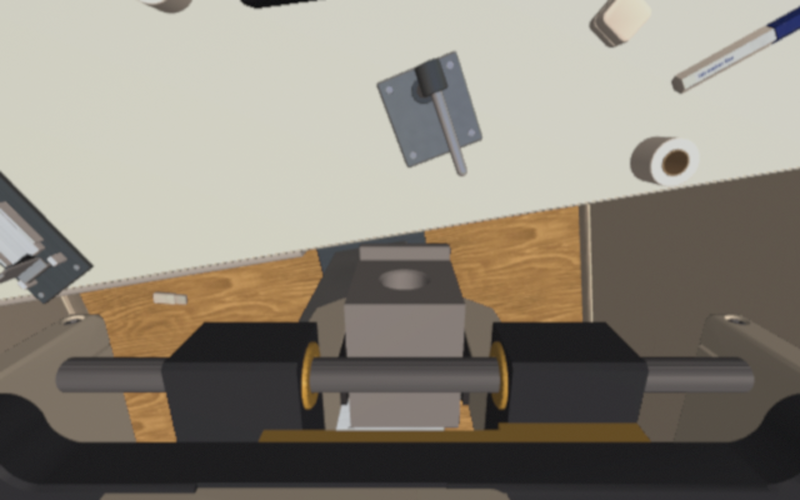

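The picture shows the pin from its tip at (462,173) back to the sleeve at (437,95). The base corners are at (378,85), (456,52), (482,138) and (408,167).

Run:
```python
from h import *
np.set_printoptions(precision=4,suppress=True)
p=read_camera("wrist")
f=lambda c,z: atz(p,np.array(c)/1.25,z)
t=f((462,172),.12);b=f((437,95),.12);v=b-t;print(t,b,np.linalg.norm(v),np.degrees(np.arctan2(v[1],v[0])))
P=np.array([f(c,.01) for c in [(378,85),(456,52),(482,138),(408,167)]]);print(P,P.mean(0))
for a,b in [(0,1),(1,2),(3,2),(0,3)]: v=P[b]-P[a];print(np.linalg.norm(v),np.degrees(np.arctan2(v[1],v[0])))
```

```text
[ 0.4205 -0.2098  0.12  ] [ 0.475  -0.1995  0.12  ] 0.05546183593522032 10.661377913018264
[[ 0.4985 -0.1559  0.01  ]
 [ 0.5138 -0.2317  0.01  ]
 [ 0.4341 -0.2468  0.01  ]
 [ 0.419  -0.1709  0.01  ]] [ 0.4664 -0.2013  0.01  ]
0.07733851519561746 -78.6226491421427
0.08107492962668807 -169.27713127639547
0.07738174681893381 -78.73109053163104
0.08092898660174813 -169.30882250637737
```

Emit:
carry_out(translation=[[0.03,-0.001,0],[0.031,-0.001,0],[0,0,0.02],[0,0,0.02],[0,0,0.02],[0,0,0],[0,0,0],[0,0,0]], turn=[[0,0,0],[0,0,0],[0,0,-0.121],[0,0,-0.121],[0,0,-0.121],[0,0,0],[0,0,0],[0,0,0]], gripper=[1,1,1,1,1,1,1,1])

```text
time: 10.4
tool_pos: [0.3718, -0.2206, 0.1888]
tool_rot: [-3.14, -0.002, -1.383]
contact_force: [0.1, 0.3, -1.8]
opening: 0.0397
```

Run:
```python
from h import *
np.set_printoptions(precision=4,suppress=True)
p=read_camera("wrist");o=robot.observe();print(o["qpos"],o["tool_pos"],o["tool_rot"],o["opening"],o["contact_force"])
T=R.from_euler("xyz",o["tool_rot"]).as_matrix()
for x in nets.tip_of(p,"feeler_tip")[:2]: P=atz(p,x["pixel"],.12);print(x["pixel"],x["score"],P,"tool",T.T@(P-o["tool_pos"]))
for x in nets.tip_of(p,"insert_bore")[:2]: print("bore",x["pixel"],x["score"])
print("pred mouth",proj(p,o["tool_pos"]+T@[0,-.025,-.0193]))
save(p,"c5.png",crop=[220,90,420,250],s=4)
```

```text
[-0.7131  0.2106  1.8228  0.0001  1.1059  0.6693] [ 0.3718 -0.2205  0.1888] [-3.1401 -0.0017 -1.3824] 0.04018442566807801 [ 0.6257  0.0716 -1.3073]
[321.2, 151.1] 0.65 [ 0.4168 -0.2109  0.12  ] tool [-0.0012 -0.0459  0.0689]
bore [325.5, 223.5] 0.94
pred mouth [np.float64(322.6072748598469), np.float64(224.1575832859203)]
```

View pics/c5.png

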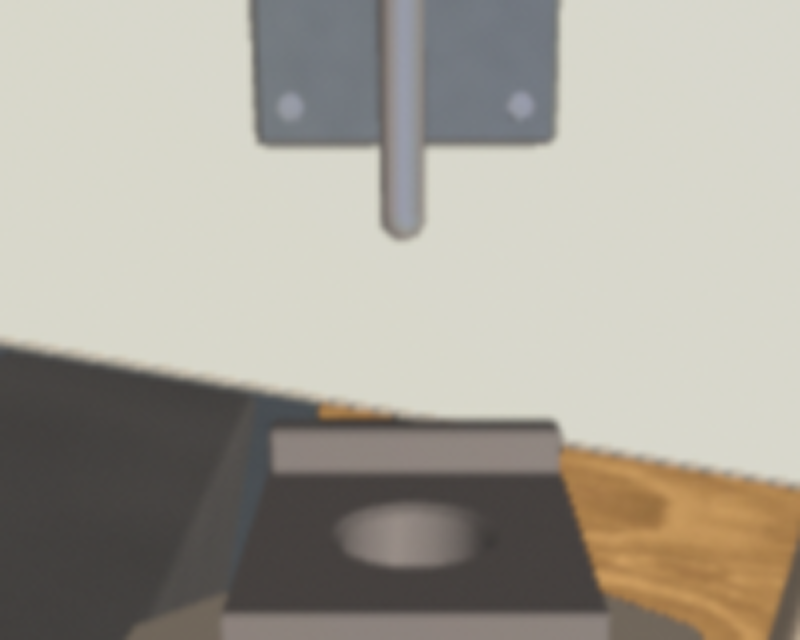

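The mouth is at (410,536), where predicted, and the pin is parallel to the bore. Its tip at (402,238) is about 1.5 mm to tool −x. I'll correct that and go down to pin height.

Emit:
carry_out(translation=[[-0.0015,0,0.018],[0,0,0.02],[0,0,0.02],[0,0,0.02],[0,0,0.01],[0,0,0],[0,0,0],[0,0,0]], turn=[[0,0,0],[0,0,0],[0,0,0],[0,0,0],[0,0,0],[0,0,0],[0,0,0],[0,0,0]], gripper=[1,1,1,1,1,1,1,1])

```text
time: 11.35
tool_pos: [0.3715, -0.2192, 0.1007]
tool_rot: [-3.14, -0.002, -1.381]
contact_force: [-0.9, -0.6, -1.2]
opening: 0.0404
```

Run:
```python
from h import *
np.set_printoptions(precision=4,suppress=True)
p=read_camera("wrist");o=robot.observe();print(o["qpos"],o["tool_pos"],o["tool_rot"],o["opening"],o["contact_force"])
T=R.from_euler("xyz",o["tool_rot"]).as_matrix()
for x in nets.tip_of(p,"feeler_tip")[:2]: P=atz(p,x["pixel"],.12);print(x["pixel"],x["score"],P,"tool",T.T@(P-o["tool_pos"]))
for x in nets.tip_of(p,"insert_bore")[:2]: print("bore",x["pixel"],x["score"])
print("pred mouth",proj(p,o["tool_pos"]+T@[0,-.025,-.0193]))
save(p,"c6.png",crop=[220,90,420,250],s=4)
```

```text
[-0.711   0.334   1.9457  0.0001  0.8598  0.6699] [ 0.3715 -0.2191  0.1006] [-3.1403 -0.0016 -1.381 ] 0.04023063316110108 [ 0.872   0.7845 -1.982 ]
bore [323.2, 220.8] 0.9
pred mouth [np.float64(322.5681152698154), np.float64(224.19546321476685)]
```

View pics/c6.png

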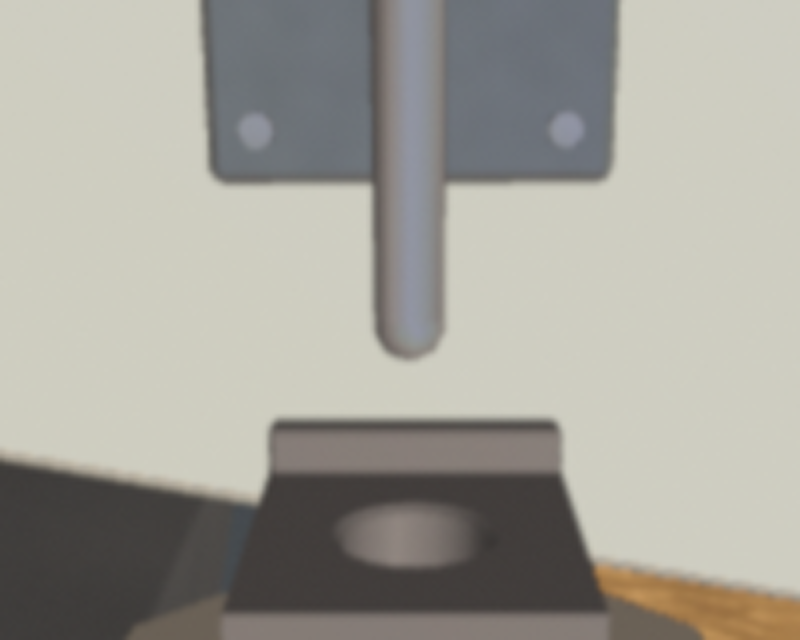

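The pin (column 410) is in line with the mouth (410,536). Advancing gently.

Emit:
carry_out(translation=[[0,-0.004,0],[0,-0.005,0],[0,-0.005,0],[0,-0.005,0],[0,-0.005,0],[0,-0.005,0],[0,-0.004,0],[0,-0.004,0],[0,0,0],[0,0,0]], turn=[[0,0,0],[0,0,0],[0,0,0],[0,0,0],[0,0,0],[0,0,0],[0,0,0],[0,0,0],[0,0,0],[0,0,0]], gripper=[1,1,1,1,1,1,1,1,1,1])

```text
time: 12.5
tool_pos: [0.4072, -0.2116, 0.0997]
tool_rot: [3.141, 0.0, -1.381]
contact_force: [-0.5, -0.7, -1.5]
opening: 0.0403
```

Emit:
carry_out(translation=[[0,-0.002,0],[0,-0.002,0],[0,-0.002,0],[0,-0.002,0],[0,0,0],[0,0,0],[0,0,0]], turn=[[0,0,0],[0,0,0],[0,0,0],[0,0,0],[0,0,0],[0,0,0],[0,0,0]], gripper=[1,1,1,1,1,1,1])

```text
time: 13.2
tool_pos: [0.4151, -0.2102, 0.0997]
tool_rot: [-3.142, 0.0, -1.381]
contact_force: [0.4, -0.3, -2.2]
opening: 0.0401
```

Emit:
carry_out(translation=[[0,-0.001,0],[0,-0.001,0],[0,-0.001,0],[0,0,0],[0,0,0],[0,0,0]], turn=[[0,0,0],[0,0,0],[0,0,0],[0,0,0],[0,0,0],[0,0,0]], gripper=[1,1,1,1,1,1])

```text
time: 13.8
tool_pos: [0.4179, -0.2096, 0.0997]
tool_rot: [3.141, 0.0, -1.381]
contact_force: [-1.7, -0.2, -0.4]
opening: 0.0401
```

Run:
```python
from h import *
np.set_printoptions(precision=4,suppress=True)
F=[]
for i in range(6): read_camera("wrist");F.append(robot.observe()["contact_force"])
print(np.array(F),np.mean(F,0),robot.observe()["tool_pos"])
```

```text
[[-1.5778 -0.7904 -0.9607]
 [-2.1789 -1.3652 -0.7673]
 [-1.4616 -0.7664 -1.1737]
 [-1.4682 -0.8101 -0.3425]
 [-2.1824 -1.2292 -0.9406]
 [-1.2914 -0.4181 -1.4363]] [-1.6934 -0.8966 -0.9369] [ 0.418  -0.2096  0.0997]
```

Contact has begun at about 1.7 N. I'll press 3.5 mm further.

Emit:
carry_out(translation=[[0,-0.001,0],[0,-0.001,0],[0,-0.001,0],[0,-0.0005,0],[0,0,0],[0,0,0],[0,0,0]], turn=[[0,0,0],[0,0,0],[0,0,0],[0,0,0],[0,0,0],[0,0,0],[0,0,0]], gripper=[1,1,1,1,1,1,1])

```text
time: 14.8
tool_pos: [0.4214, -0.2089, 0.0997]
tool_rot: [3.142, 0.0, -1.381]
contact_force: [-3.0, -1.0, -0.8]
opening: 0.0398
```

Run:
```python
from h import *
np.set_printoptions(precision=4,suppress=True)
F=[]
for i in range(6): p=read_camera("wrist");F.append(robot.observe()["contact_force"])
print(np.mean(F,0),robot.observe()["tool_pos"])
save(p,"c7.png",crop=[220,90,420,250],s=4)
```

```text
[-3.1094 -1.2247 -0.8079] [ 0.4215 -0.2089  0.0997]
```

View pics/c7.png

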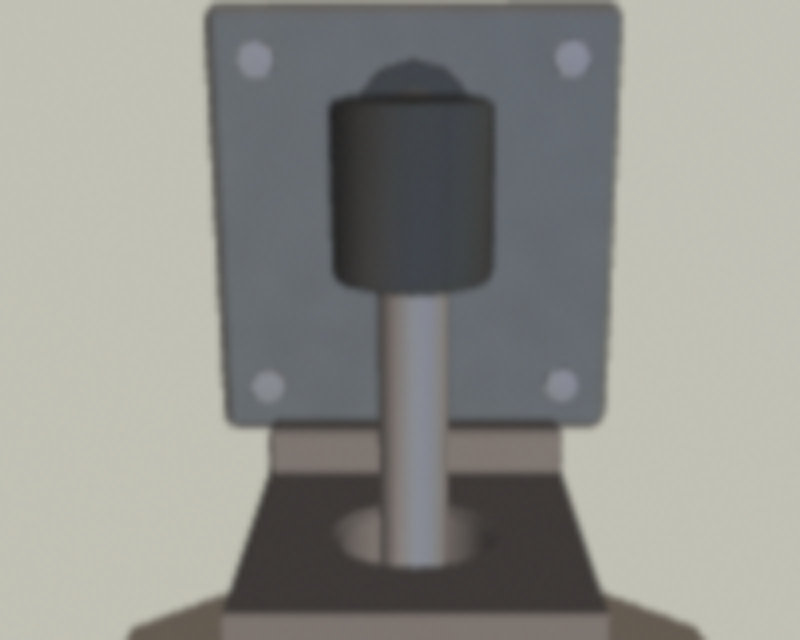

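The pin sits inside the mouth (about (412,540)) and the force is 3.3 N, i.e. about 4 mm of give. Now I'll draw off straight back, then go up.

Emit:
carry_out(translation=[[0,0.006,0],[0,0.008,0],[0,0.01,0],[0,0.01,0],[0,0.01,0],[0,0.01,0],[0,0.002,0],[0,0,-0.02],[0,0,-0.04],[0,0,-0.04]], turn=[[0,0,0],[0,0,0],[0,0,0],[0,0,0],[0,0,0],[0,0,0],[0,0,0],[0,0,0],[0,0,0],[0,0,0]], gripper=[1,1,1,1,1,1,1,1,1,1])

```text
time: 16.1
tool_pos: [0.3661, -0.2193, 0.2006]
tool_rot: [3.141, 0.001, -1.381]
contact_force: [1.5, -1.3, -1.1]
opening: 0.0399
```

Emit:
carry_out(translation=[[0,0,-0.04],[0,0,-0.04],[0,0,-0.02],[0,0,0],[0,0,0],[0,0,0],[0,0,0],[0,0,0],[0,0,0],[0,0,0]], turn=[[0,0,0],[0,0,-0.135],[0,0,-0.135],[0,0,-0.135],[0,0,-0.135],[0,0,-0.135],[0,0,-0.135],[0,0,-0.135],[0,0,-0.135],[0,0,-0.135]], gripper=[1,1,1,1,1,1,1,1,1,1])

```text
time: 17.1
tool_pos: [0.3665, -0.2195, 0.2997]
tool_rot: [-3.141, -0.0, -0.16]
contact_force: [0.8, 0.1, -1.6]
opening: 0.0401
```

Emit:
carry_out(translation=[[0.0013,-0.039,0],[0.0013,-0.039,0],[0.0013,-0.039,0],[0.0013,-0.039,0],[0.0013,-0.039,0],[0.0013,-0.039,0],[0.0013,-0.039,0],[0,0,0],[0,0,0],[0,0,0]], turn=[[0,0,0],[0,0,0],[0,0,0],[0,0,0],[0,0,0],[0,0,0],[0,0,0],[0,0,-0.11],[0.12,0,0],[0.12,0,0]], gripper=[1,1,1,1,1,1,1,1,1,1])

```text
time: 18.1
tool_pos: [0.4209, 0.0498, 0.3002]
tool_rot: [-2.897, -0.002, -0.052]
contact_force: [-0.7, -0.9, -2.3]
opening: 0.04
```

```bash
python3 -c "
from h import *
o=robot.observe();print(o['qpos'],o['tool_pos'],o['tool_rot'])"
```

```text
[-0.24914773  0.09136859  1.67150926  0.24242705  1.42934313 -0.23801448] [0.4208533  0.04975889 0.30024269] [-2.89728175e+00 -2.44606767e-03 -5.18810325e-02]
```

Joint 4 moves within its range in the tilt direction. I'll complete the tilt.

Emit:
carry_out(translation=[[0,0,0],[0,0,0],[0,0,0],[0,0,0],[0,0,0]], turn=[[0.12,0,0],[0.12,0,0],[0.12,0,0],[0.12,0,0],[0.12,0,0]], gripper=[1,1,1,1,1])

```text
time: 18.6
tool_pos: [0.421, 0.0475, 0.3001]
tool_rot: [-2.298, -0.003, -0.057]
contact_force: [-1.1, 0.8, -2.1]
opening: 0.0397
```

```bash
python3 -c "
from h import *
o=robot.observe();print(o['qpos'],o['tool_pos'],o['tool_rot'])"
```

```text
[-0.60731025  0.23613921  1.77356493  0.69348662  1.64033367 -0.68794405] [0.42096345 0.04749934 0.30014891] [-2.29818952 -0.00253333 -0.05740728]
```

Emit:
carry_out(translation=[[0,0,0],[0,0,0],[0,0,0],[0,0,0],[0,0,0],[0,0,0],[0,0,0],[0,0,0]], turn=[[0.12,0,0],[0.12,0,0],[0.12,0,0],[0.12,0,0],[0.12,0,0],[0.12,0,0],[0,0,0],[0,0,0]], gripper=[1,1,1,1,1,1,1,1])

```text
time: 19.4
tool_pos: [0.4208, 0.048, 0.2992]
tool_rot: [-1.584, 0.001, -0.056]
contact_force: [-0.4, -0.2, -1.2]
opening: 0.0398
```

Run:
```python
from h import *
np.set_printoptions(precision=4,suppress=True)
o=robot.observe();print(o['qpos'],o['qvel'],o['tool_pos'],o['tool_rot'],o["opening"],o["contact_force"],o["time"])
T=R.from_euler("xyz",o["tool_rot"]).as_matrix();print("bore dir",-T[:,1])
p=read_camera("wrist");print([(x["pixel"],x["score"]) for x in nets.tip_of(p,"insert_bore")],"pred mouth",proj(p,o["tool_pos"]+T@[0,-.025,-.0193]))
s=read_camera("scene");save(s,"d.png",s=1.25)
```

```text
[-0.7478  0.6134  1.8942  0.9754  1.9466 -1.0574] [ 0.0075 -0.0453 -0.0095  0.0013  0.0042  0.0001] [0.4208 0.048  0.2992] [-1.5841  0.0008 -0.0561] 0.03981150613721304 [-0.4223 -0.1916 -1.1516] 19.4
bore dir [0.0015 0.0132 0.9999]
[([325.1, 223.1], 0.96)] pred mouth [np.float64(324.8069307030174), np.float64(225.67370014765712)]
```

View pics/d.png

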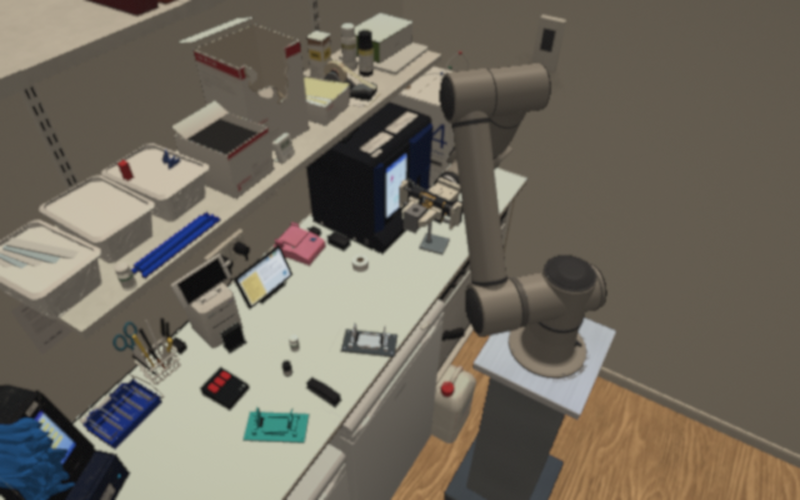

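The insert is held with its bore up at z≈0.30 m. The rail is empty, and the bystanders are where they were. I'll let it settle, then hand in.

Emit:
carry_out(translation=[[0,0,0],[0,0,0],[0,0,0],[0,0,0],[0,0,0]], turn=[[0,0,0],[0,0,0],[0,0,0],[0,0,0],[0,0,0]], gripper=[1,1,1,1,1])

```text
time: 20.05
tool_pos: [0.4206, 0.0483, 0.2998]
tool_rot: [-1.582, -0.0, -0.056]
contact_force: [-0.9, -0.7, -0.9]
opening: 0.04
```

```bash
python3 -c "
from h import *
o=robot.observe();print(o['qvel'],o['tool_pos'],o['opening'],o['contact_force']);print(robot.hand_in())"
```

```text
[-0.00180201  0.00168974 -0.00028253  0.00093207  0.00175928  0.00030204] [0.42056757 0.04825671 0.29976816] 0.04004293183882052 [-0.94143537 -0.66711047 -0.85003077]
the job is handed in; nothing more can be done
None
```

The job is handed in at about 20 s of the 59 s limit; hand-in reports no verdict, so success is not confirmed.

- **Lift:** I gripped the insert across its flat sides and pulled it straight up off the rail. The wrist camera then showed the bore on the end that had faced the rail's far end, away from the robot.
- **Feel:** I slid the bore over the feeler pin. Contact began at about 1.7 N, and I pressed 3.5 mm further to about 3.3 N, roughly 4 mm of give. The wrist picture showed the pin inside the mouth. I then drew it straight off.
- **Finish:** I tilted the insert so the bore faces up.

At the last checks the tool pose put the bore about 1° from vertical, assuming the insert has not shifted in the grip. The bore was still where expected in the wrist view. The insert was at rest about 0.30 m up, roughly 0.3 m from the pin, with the fingers at 40 mm. That is above the 20 cm or so you suggested. The last scene view showed the rail empty and nothing visibly moved; I did not measure the bystanders. No check failed.

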